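# Put the honing stones away in their sliding-lid box

## Robot

A 6-joint arm with a two-finger parallel gripper is mounted at the origin on a cart in front of the work surface, level with it; the furniture and walls round the work are solid. World frame = base frame: x ahead of the robot, y to its left, z up, the work surface at z = 0. Lengths are in m, angles in rad, forces in N, time in s.
With the tool pointing down it reaches from about 0.3 to 0.775 m from the base axis. Payload 14.6 kg.
Tool frame: the origin (TCP) lies at the very end of the fingers, on their centre line; the grasp point (between the pads) lies 19 mm behind it; z points along the fingers, y is the line along which they close (so a half turn about z gives the same grasp; the last joint's range is limited). The gripper opens to 94 mm and grips with 3 to 60 N. Pads are 16 mm wide; open, the fingers measure 119 mm over their backs; the gripper's body (75 mm by 177 mm) begins 78 mm behind the grasp point.
Start: joints at [1.117, 0.3, 1.521, -0, 1.321, -0.067], TCP at [0.207, 0.509, 0.205] pointing down, gripper open.
Joint ranges: [-3.03, 3.03], [-0.79, 2.21], [0.23, 2.52], [-1.04, 4.18], [0, 3.07], [-2.55, 2.55]. Speed limits (rad/s): [2.22, 2.22, 2.57, 3.14, 3.14, 3.14].

## Interface

Orientations are given as [roll, pitch, yaw] about the fixed x, y, z axes, in that order (R = Rz(yaw) Ry(pitch) Rx(roll)).
In Python, from station import * gives the robot as it stands.
- The arm moves only by the tool jog_arm, never from a script. Its argument "rows" is a list of rows, each a list of 3 entries, a list of its own where there are three numbers: the shift along the tool's x, y, z in m, then the turn about the tool's z in degrees, then the finger opening in m, from 0 to 0.094. A call has 1 to 12 rows; each row shifts and turns the commanded pose from where the row before left it, along the tool's axes as they then stand; what a row does not reach is not made up. A row lasts 1/12 s, in which the tool goes at most 41.7 mm and 7.16 degrees, less where a joint would pass 70% of its speed; a pose out of reach is approached as far as the arm can. A call is refused whole if a number of a shift passes 0.0417 or a number of a turn 7.16, either way. A call with a gripper value outside its range is refused whole. The fingers move at their own pace and stop on an object; "squeeze" is the grip in N (left out, the last holds). Time passes only in rows, so rows that do not move let the fingers close. It gives the time, the measured TCP pose, the force, the opening and the grip force at its end, in the units of the state.
- get_obs(): the state, without advancing time (a new reading comes with each control period).
- camera(name): name is "side" or "top"; returns a dict with "image" (480x640x3 uint8, red, green, blue), "range_z" (480x640 float32, m along the optical axis (not along the pixel's ray), 0 where there is no reading), "K" (3x3 intrinsics, pixels), "k1" (the pictures are not rectified: a ray, as slopes to the right and down, at radius r is drawn at 1 + k1 r^2 times it, then the intrinsics apply), "world_from_camera" (4x4, takes a point from camera to world coordinates). Camera axes: x right, y up, looking along -z (the intrinsics and any distortion apply to the point x, -y, -z); pixel columns grow to the right and rows downward; lengths in m; the calibration is good to about 2 mm. A picture is of the moment at which its call begins.
- hand_in(): hands the job in; it is judged then, once.
Trained networks look in a picture, given as the dict that the camera call returned (one of the last four; its "shot" number tells which), for a name from the list of things; names that differ only in an ending like _2 or _b are one class to them, and where a whole thing is asked for, a point or a joint stands for the part that bears it (a point fixed in the world has none). Each returns a list of dicts, best first, with "p" (0 to 1); they miss things now and then, are a little off and sometimes report something else, mostly with a low value. They report only what shows in the picture. A call takes as long as a camera call.
- search_frame(label, picture): "at" ([column, row] as shares, 0 to 1, of the picture: columns of its width, rows of its height, amid what is visible of it).
- spot_point(label, picture): "at" ([column, row] as shares, 0 to 1, of the picture: columns of its width, rows of its height: a listed point, or the origin of a listed thing).
The state is a dict: "time_s": time; "qpos": joint angles; "joint_vel": joint speeds; "tau": joint torques, N m; "ee_pos": TCP position; "eef_rot": TCP orientation; "force": force on the tool from outside, world axes, zero at the start; "moment": the same for the moment, N m; "grip_width": finger opening in m; "grip_force": force on a finger pad.
Only numpy, scipy, OpenCV 4.12 (cv2) and the standard library are available. Lean on these libraries where they do the work, as an engineer would, in place of code of your own. Each camera call takes 0.05 s, during which the arm holds its last target. There are 200 camera calls.

## Task

Sharpening is done: put the pile of three honing stones away. Slide the lid of the stone box fully open to its stop, carry the three stones over together as one pile in their order, tilt the pile in so that one end goes under the edge of the lid and lay it down flat on the floor of the box without dropping it, then slide the lid fully shut. Leave everything else on the worktop where it is.

Things in the scene. Friction and masses are not known exactly. Their poses are not given: they have to be found in the camera images.
- hone_1: honing stone, the bottom one of a neat pile of three equal stones (pile 27 mm high, standing on the worktop, the stones within about 1 mm of flush): flat dark grey stone, 120 x 56 x 9 mm, 0.14 kg, at the bottom; origin at the centre of its underside, x along its length, y across its width, z up. Symmetrical: either end may go first.
- hone_2: honing stone: flat dark grey stone, 120 x 56 x 9 mm, 0.14 kg, the middle one of the pile; origin at the centre of its underside, x along its length, y across its width, z up. Symmetrical: either end may go first.
- hone_3: honing stone: flat dark grey stone, 120 x 56 x 9 mm, 0.14 kg, the top one of the pile; origin at the centre of its underside, x along its length, y across its width, z up. Symmetrical: either end may go first.
- stone_box: wooden sliding-lid box, fixed to the worktop, 147 x 79 mm outside, 51 mm high at its side rails; origin at the centre of its underside, x along its length towards the end over which the lid slides out (to the robot's left, give or take 15 degrees), y across, z up. End walls 10 mm thick, tops 41 mm above the worktop; side walls 9 mm thick
- stone_box_floor (a point): centre of the inner floor (127 x 61 mm, 6 mm above the worktop) of the box, axes as the box. The middle 80 mm of each side wall (x -40 to +40 mm) is cut away down to the worktop as a finger gap: fingers holding the pile by its long sides can go down beside it and open outwards there
- box_lid (a joint): flat sliding lid, 147 x 6 mm, underside 35 mm above the inner floor, in grooves of the side walls. 0 = shut; grows as it slides out along the box's +x to its stop at 0.121 m, where it still covers the last 15 mm of the inside at the +x end, so the pile cannot go straight down. Friction about 1.5 N; stays where left
- lid_batten (a point): top centre of the wooden pull batten across the lid near its +x end: 12 mm thick along the box's x, 46 mm wide, standing 16 mm above the lid; its top is 63 mm above the worktop. It moves with the lid.
- credenza_upper: the wall cabinet, fixed: its underside, 285 mm above the worktop, begins at world x = 0.69; its open glass doors hang above z = 0.33, the left one from about (0.70, 0.33) to (0.30, 0.49), the right one from about (0.70, -0.54) to (0.43, -0.18) in world x, y. Keep the arm and wrist clear of them
- oil_can: bench oil can with a long upright spout, 67 mm wide, 142 mm tall; origin under its centre. Bystander.
- chisel: wood-handled chisel, 258 mm long, lying; origin under its centre, long axis = its y. Bystander.
- block_plane: iron block plane, 152 x 46 mm, 59 mm tall; origin under its centre, long axis = its y. Bystander.
- whetstone: the large thick oilstone, 152 x 48 x 24 mm, not one of the three honing stones; origin under its centre, long axis = its y. Bystander.
- g_clamp: flat-lying green G-clamp, 127 x 125 mm, 14 mm thick; origin under its centre. Bystander.

How it is judged:
By the outcome, as a careful person would: the job done as asked, in the order asked, and still so for the second after the job is handed in, with the robot touching nothing.
It also fails if it takes over 58 s, if anything falls off the work surface, if the arm or the gripper's body presses on something with over 40 N, if the wrist force passes 120 N, or if a joint passes its speed limit or range.

## Working session

There is one attempt and no reset: what is moved stays moved. The work goes in short steps, Python scripts to look and compute and a tool call to move; the robot and the scene stay as the last step left them, time stands still between calls to the robot, and variables do not carry over. Pictures are saved under pics/ and viewed, at most 10 in all, crops included, and the job is handed in when it is done.

Besides the shell and the picture viewer there is one more tool, called as name(argument=value, ...), one argument or row to a line, values as JSON. jog_arm: Moves the arm, as the interface text tells. Its arguments: {"type":"object","properties":{"rows":{"type":"array","items":{"type":"array"}},"squeeze":{"type":"number"}},"required":["rows"]}

```bash
ls; mkdir -p pics
cat > h.py <<'E'
from station import *
import numpy as np, cv2
def ray(c,u,v):
    K=c["K"]; a=(u-K[0,2])/K[0,0]; b=(v-K[1,2])/K[1,1]
    rd=np.hypot(a,b); r=rd
    for _ in range(20): r=rd/(1+c["k1"]*r*r)
    s=r/rd if rd>0 else 1
    return np.array([a*s,-b*s,-1.])
def pt_plane(c,u,v,z):
    T=np.array(c["world_from_camera"]); d=T[:3,:3]@ray(c,u,v); o=T[:3,3]
    return o+d*(z-o[2])/d[2]
def pt_depth(c,u,v):
    T=np.array(c["world_from_camera"]); d=c["range_z"][int(v),int(u)]
    return T[:3,:3]@(ray(c,u,v)*d)+T[:3,3]
def cloud(c):
    K=c["K"]; vs,us=np.mgrid[0:480,0:640]
    a=(us-K[0,2])/K[0,0]; b=(vs-K[1,2])/K[1,1]; rd=np.hypot(a,b); r=rd.copy()
    for _ in range(20): r=rd/(1+c["k1"]*r*r)
    s=np.where(rd>0,r/np.maximum(rd,1e-9),1); d=c["range_z"]
    P=np.stack([a*s*d,-b*s*d,-d],-1); T=np.array(c["world_from_camera"])
    P=P@T[:3,:3].T+T[:3,3]; P[d==0]=np.nan
    return P
E
python3 - <<'E'
from h import *
for n in("top","side"):
    c=camera(n); cv2.imwrite(f"pics/{n}0.png",c["image"][...,::-1]); print(n,c["K"].tolist(),c["k1"],np.round(c["world_from_camera"],3).tolist())
    for l in("hone_3","stone_box","box_lid","lid_batten","stone_box_floor","oil_can","block_plane","whetstone","chisel","g_clamp"):
        for f in(spot_point,search_frame):
            r=f(l,c)
            print(l,f.__name__,[(round(x["at"][0]*640),round(x["at"][1]*480),round(x["p"],2),np.round(pt_depth(c,min(639,x["at"][0]*640),min(479,x["at"][1]*480)),3).tolist()) for x in r[:2]])
print(get_obs())
E
```

```text
pics
top [[605.3260333159055, 0.0, 322.3767552259034], [0.0, 605.3260333159055, 235.79346198787616], [0.0, 0.0, 1.0]] 0.03107850117329964 [[0.021, 0.99, -0.138, 0.437], [-1.0, 0.018, -0.02, -0.067], [-0.017, 0.138, 0.99, 1.359], [0.0, 0.0, 0.0, 1.0]]
hone_3 call [(189, 307, 0.89, [0.46, 0.248, 0.026])]
hone_3 call [(188, 305, 0.73, [0.464, 0.252, 0.026])]
stone_box call [(350, 317, 0.76, [0.446, -0.104, 0.05])]
stone_box call [(348, 320, 0.98, [0.438, -0.099, 0.048])]Traceback (most recent call last):
  File "<stdin>", line 6, in <module>
ValueError: it knows: block_plane, chisel, credenza_upper, g_clamp, hone, lid_batten, oil_can, stone_box, stone_box_floor, whetstone
```

Run:
```python
from h import *
for n in("top","side"):
    c=camera(n); cv2.imwrite(f"pics/{n}0.png",c["image"][...,::-1]); 
    np.savez(f"{n}0.npz",P=cloud(c),im=c["image"])
    if n=="side": print(np.round(c["world_from_camera"],3).tolist())
    for l in("hone_3","stone_box","lid_batten","stone_box_floor","oil_can","block_plane","whetstone","chisel","g_clamp"):
        for f in((spot_point,search_frame) if l in("hone_3","stone_box","lid_batten") else (search_frame,)):
          try:
            r=f(l,c)
            print(l,[(round(x["at"][0]*640),round(x["at"][1]*480),round(x["p"],2),np.round(pt_depth(c,min(639,x["at"][0]*640),min(479,x["at"][1]*480)),3).tolist()) for x in r[:2]])
          except Exception as e: print(l,e)
    # rectangles
    P=cloud(c); 
    for nm,ctr,zlo,zhi,R in(("pile",(.46,.25),.02,.034,.1),("batten",(.44,-.05),.057,.07,.12),("rails",(.44,-.1),.044,.07,.13)):
        m=(np.hypot(P[...,0]-ctr[0],P[...,1]-ctr[1])<R)&(P[...,2]>zlo)&(P[...,2]<zhi)
        k,lab,st,_=cv2.connectedComponentsWithStats(m.astype(np.uint8))
        if k<2: continue
        i=1+np.argmax(st[1:,4]); Q=P[lab==i]
        print(n,nm,cv2.minAreaRect((Q[:,:2]*1000).astype(np.float32)),st[i],np.median(Q[:,2]))
print(get_obs())
```

```text
hone_3 [(189, 306, 0.85, [0.462, 0.248, 0.025])]
hone_3 []
stone_box [(351, 317, 0.87, [0.446, -0.107, 0.045])]
stone_box [(349, 317, 0.64, [0.445, -0.101, 0.049])]
lid_batten [(312, 327, 0.86, [0.423, -0.022, 0.063])]
lid_batten [(344, 322, 0.64, [0.434, -0.09, 0.051])]
stone_box_floor [(346, 317, 0.72, [0.444, -0.095, 0.05]), (190, 230, 0.27, [0.63, 0.255, 0.033])]
oil_can [(264, 217, 0.89, [0.655, 0.086, 0.067])]
block_plane [(192, 227, 0.84, [0.636, 0.251, 0.033])]
whetstone [(345, 220, 0.71, [0.665, -0.09, -0.0]), (474, 262, 0.57, [0.571, -0.375, 0.026])]
chisel [(420, 298, 0.92, [0.489, -0.258, 0.019])]
g_clamp [(338, 221, 0.77, [0.658, -0.073, 0.017])]
top pile ((465.86151123046875, 250.856201171875), (122.14273071289062, 56.55870819091797), 64.52359008789062) [ 158  282   61   46 1414] 0.027757366764934677
top batten ((432.0118713378906, -25.24342155456543), (45.104427337646484, 11.880382537841797), 8.315469741821289) [310 312   8  22 122] 0.06385256195912314
top rails ((441.9170837402344, -98.08695220947266), (78.77259063720703, 163.0699005126953), 8.120111465454102) [ 308  
[... 1342 characters left out ...]
  48 2128] 0.04644856867010588
{'time_s': 1.55, 'qpos': array([ 1.11741874e+00,  2.99870892e-01,  1.52101592e+00,  2.57269172e-06,
        1.32070255e+00, -6.66033309e-02]), 'joint_vel': array([-0.00035254, -0.0002636 , -0.00150318,  0.00060692, -0.00059349,
        0.00067061]), 'tau': array([-3.51288168e-05, -5.31658602e+01, -3.52914727e+01,  7.08390190e-02,
        2.13542307e-02, -2.51426349e-05]), 'ee_pos': array([0.20745808, 0.50935529, 0.20545481]), 'eef_rot': array([ 3.14158921e+00, -2.26825605e-06,  2.75481776e+00]), 'force': array([-0.25061316, -0.03409129, -0.93665495]), 'moment': array([-0.0092099 , -0.02234146, -0.02396148]), 'grip_force': 0.0, 'grip_width': 0.09410956517869476}
```

View pics/top0.png

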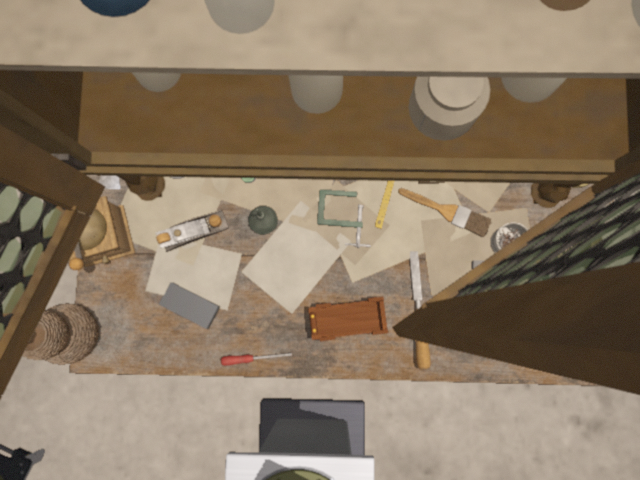

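View pics/side0.png

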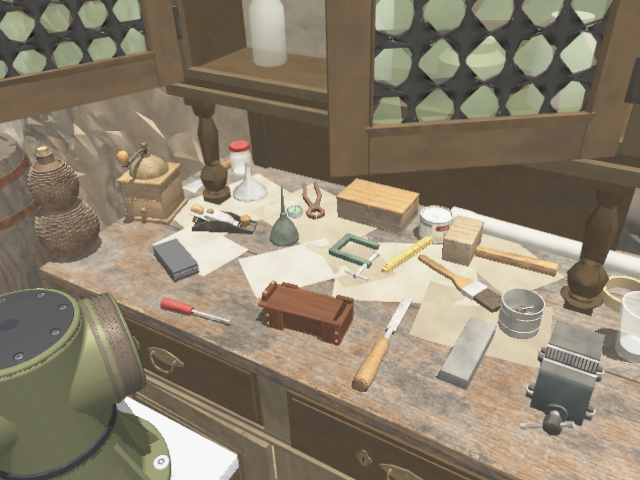

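Top view: pile at (189,306), box at (348,317) with its batten at the left end (~312,325). The side view agrees with this. The measured box length (163 mm) doesn't match the stated 147 mm, so I'll zoom in.

Run:
```python
from h import *
t=np.load("top0.npz"); s=np.load("side0.npz")
a=cv2.resize(t["im"][285:350,295:400],(800,495),interpolation=cv2.INTER_CUBIC)
b=cv2.resize(s["im"][270:350,245:365],(800,533),interpolation=cv2.INTER_CUBIC)
cv2.imwrite("pics/crop.png",np.vstack([cv2.resize(a,(480,297)),cv2.resize(b,(480,300))])[...,::-1])
th=np.radians(98.1);u=np.array([np.cos(th),np.sin(th)]);v=np.array([-u[1],u[0]])
for n,d in(("top",t),("side",s)):
    P=d["P"].reshape(-1,3); q=(P[:,:2]-[.440,-.0885]);X=q@u*1000;Y=q@v*1000;Z=P[:,2]*1000
    for y0,y1 in((-42,-33),(-25,-8),(8,25),(33,42)):
        m=(Y>y0)&(Y<y1)&(abs(X)<110)
        print(n,y0,[(int(x),round(float(np.median(Z[m&(X>=x)&(X<x+5)]))) if (m&(X>=x)&(X<x+5)).any() else None) for x in range(-110,110,5)])
```

```text
top -42 [(-110, 2), (-105, 2), (-100, 3), (-95, 53), (-90, 52), (-85, 49), (-80, 52), (-75, 51), (-70, 52), (-65, 52), (-60, 13), (-55, -1), (-50, 4), (-45, 4), (-40, 3), (-35, 1), (-30, 0), (-25, 1), (-20, 2), (-15, 0), (-10, 4), (-5, 1), (0, 3), (5, 0), (10, 3), (15, 2), (20, 48), (25, 52), (30, 52), (35, 51), (40, 52), (45, 51), (50, 52), (55, 3), (60, 4), (65, 2), (70, -1), (75, 3), (80, 1), (85, 0), (90, 2), (95, 0), (100, 1), (105, 1)]
top -25 [(-110, 2), (-105, 0), (-100, 0), (-95, 40), (-90, 42), (-85, 33), (-80, 7), (-75, 48), (-70, 49), (-65, 48), (-60, 48), (-55, 48), (-50, 50), (-45, 48), (-40, 48), (-35, 49), (-30, 48), (-25, 49), (-20, 48), (-15, 48), (-10, 48), (-5, 49), (0, 48), (5, 50), (10, 49), (15, 49), (20, 46), (25, 48), (30, 48), (35, 47), (40, 48), (45, 49), (50, 48), (55, 50), (60, 63), (65, 64), (70, 43), (75, 1), (80, 1), (85, 2), (90, 0), (95, 1), (100, 1), (105, 1)]
top 8 [(-110, 1), (-105, 1), (-100, 1001), (-95, 1038), (-90, 1052), (-85, 1056), (-80, 1076), (-75, 1089), (-70, 47), (-65, 50), (-60, 47), (-55, 49), (-50, 49), (-45, 50), (-40, 47), (-35, 4
[... 1918 characters left out ...]
6), (-15, 43), (-10, 9), (-5, 8), (0, 8), (5, 25), (10, 43), (15, 8), (20, 7), (25, 9), (30, 46), (35, 46), (40, 47), (45, 46), (50, 46), (55, 50), (60, 57), (65, 57), (70, 1), (75, -1), (80, -1), (85, -2), (90, 0), (95, 0), (100, 0), (105, 0)]
side 33 [(-110, 0), (-105, -1), (-100, 0), (-95, 405), (-90, 466), (-85, 467), (-80, 402), (-75, 22), (-70, 27), (-65, 29), (-60, 22), (-55, -1), (-50, 1), (-45, -1), (-40, 1), (-35, 0), (-30, 1), (-25, 2), (-20, 0), (-15, 0), (-10, 0), (-5, 0), (0, 1), (5, 0), (10, 0), (15, 1), (20, 23), (25, 23), (30, 31), (35, 24), (40, 29), (45, 28), (50, 23), (55, 25), (60, 0), (65, 0), (70, -2), (75, 0), (80, 0), (85, -1), (90, 0), (95, -1), (100, 0), (105, -1)]
```

View pics/crop.png

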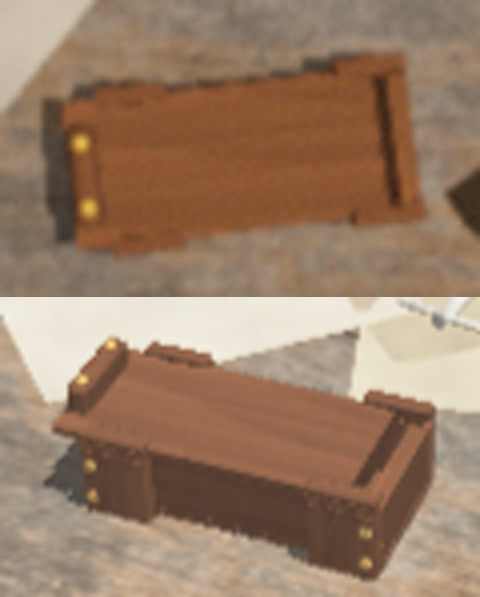

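The lid turns out to be ajar by about 18 mm: a dark slot shows at its -x end (crop ~(388,140)). The finger gap puts the box centre at about (0.443, -0.108), with its axis at 98°. Next, a row planner.

```bash
cat > plan.py <<'E'
from h import *
B0=np.array([.4428,-.1083]); TH=np.radians(98.1); U=np.array([np.cos(TH),np.sin(TH)]); V=np.array([-U[1],U[0]])
def box(x,y=0): return B0+U*x/1000+V*y/1000
def tobox(p): q=(np.array(p[:2])-B0)*1000; return q@U,q@V
def plan(wps,start=None,step=.035):
    """wps: (x,y,z,yaw_deg,opening[,step]) -> prints calls of <=12 rows (mm-rounded)"""
    o=get_obs(); p=o["ee_pos"].copy(); yaw=np.degrees(o["eef_rot"][2])
    if start is not None: p=np.array(start[:3],float); yaw=start[3]
    rows=[]
    for w in wps:
        st=w[5] if len(w)>5 else step
        t=np.array(w[:3]); dy=w[3]-yaw
        n=max(1,int(np.ceil(max(np.linalg.norm(t-p)/st,abs(dy)/7.0-1e-6))))
        for i in range(n):
            k=n-i; g=p+(t-p)/k; a=np.radians(yaw); d=g-p
            s=np.round([np.cos(a)*d[0]+np.sin(a)*d[1],np.sin(a)*d[0]-np.cos(a)*d[1],-d[2]],4)
            tr=round(-(w[3]-yaw)/k,1)
            p=p+np.array([np.cos(a)*s[0]+np.sin(a)*s[1],np.sin(a)*s[0]-np.cos(a)*s[1],-s[2]]); yaw-=tr
            rows.append([[float(x) for x in s],float(tr),w[4]])
    for i in range(0,len(rows),12): print(str(rows[i:i+12]).replace(" ",""))
    print(len(rows),"end",p,yaw,"box",tobox(p))
E
python3 - <<'E'
from plan import *
b=box(58)
plan([(.28,.25,.19,98.1,.01),(b[0],b[1],.10,98.1,.01)])
E
```

```text
[[[-0.0183,-0.0236,0.0017],6.6,0.01],[[-0.0209,-0.0214,0.0017],6.6,0.01],[[-0.0233,-0.0188,0.0017],6.6,0.01],[[-0.0253,-0.016,0.0017],6.7,0.01],[[-0.027,-0.013,0.0017],6.6,0.01],[[-0.0283,-0.0098,0.0017],6.7,0.01],[[-0.0292,-0.0065,0.0018],6.6,0.01],[[-0.0298,-0.003,0.0017],6.7,0.01],[[-0.0299,0.0004,0.0018],6.6,0.01],[[-0.0291,0.01,0.0082],0.0,0.01],[[-0.0291,0.01,0.0082],0.0,0.01],[[-0.0291,0.0101,0.0082],0.0,0.01]]
[[[-0.0291,0.01,0.0082],0.0,0.01],[[-0.029,0.0101,0.0082],0.0,0.01],[[-0.0291,0.01,0.0082],0.0,0.01],[[-0.029,0.0101,0.0082],0.0,0.01],[[-0.0291,0.01,0.0081],0.0,0.01],[[-0.029,0.0101,0.0082],0.0,0.01],[[-0.0291,0.01,0.0081],0.0,0.01],[[-0.029,0.0101,0.0082],0.0,0.01]]
20 end [ 0.4346476  -0.05086039  0.09995481] 98.139430963868 box (np.float64(58.01525806630963), np.float64(-0.022242044420452172))
```

jog_arm(
  rows=[
    [[-0.018,-0.024,0.002],6.6,0.01],
    [[-0.021,-0.021,0.002],6.6,0.01],
    [[-0.023,-0.019,0.002],6.6,0.01],
    [[-0.025,-0.016,0.002],6.7,0.01],
    [[-0.027,-0.013,0.002],6.6,0.01],
    [[-0.028,-0.01,0.002],6.7,0.01],
    [[-0.029,-0.006,0.002],6.6,0.01],
    [[-0.03,-0.003,0.002],6.7,0.01],
    [[-0.03,0.0,0.002],6.6,0.01],
    [[-0.029,0.01,0.008],0.0,0.01],
    [[-0.029,0.01,0.008],0.0,0.01],
    [[-0.029,0.01,0.008],0.0,0.01],
  ],
)

```text
time_s: 2.55
ee_pos: [0.3214, 0.1672, 0.1635]
eef_rot: [3.14, -0.0, 1.713]
force: [0.2, 0.4, -0.2]
grip_width: 0.0173
grip_force: 0.0
```

jog_arm(
  rows=[
    [[-0.029,0.01,0.008],0,0.01],
    [[-0.029,0.01,0.008],0,0.01],
    [[-0.029,0.01,0.008],0,0.01],
    [[-0.029,0.01,0.008],0,0.01],
    [[-0.029,0.01,0.008],0,0.01],
    [[-0.029,0.01,0.008],0,0.01],
    [[-0.029,0.01,0.008],0,0.01],
    [[-0.029,0.01,0.008],0,0.01],
    [[0,0,0],0,0.01],
    [[0,0,0],0,0.01],
  ],
)

```text
time_s: 3.38
ee_pos: [0.433, -0.0507, 0.099]
eef_rot: [-3.141, -0.0, 1.711]
force: [0.0, -0.4, 1.0]
grip_width: 0.01
grip_force: 0.0
```

Run:
```python
from plan import *
o=get_obs(); print(tobox(o["ee_pos"]),o["qpos"])
b=box(57); e=box(155)
plan([(b[0],b[1],.051,98.1,.01)])
```

```text
(np.float64(58.41351974541724), np.float64(1.583728566713804)) [-2.00616914e-01  1.77451787e-01  1.94438033e+00  4.42967661e-05
  1.02090596e+00 -3.40344413e-01]
[[[-0.0007,0.0008,0.024],-0.0,0.01],[[-0.0007,0.0008,0.024],-0.1,0.01]]
2 end [ 0.4347809  -0.05185594  0.05096018] 98.10445558597804 box (np.float64(57.01085358982305), np.float64(-0.013934619302113874))
```

jog_arm(
  rows=[
    [[0,0.001,0.024],0,0.01],
    [[0,0.001,0.023],0,0.01],
    [[0.008,0,0],0,0.01],
    [[0.015,0,0],0,0.01],
    [[0.015,0,0],0,0.01],
    [[0.015,0,0],0,0.01],
    [[0.015,0,0],0,0.01],
    [[0.015,0,0],0,0.01],
    [[0.012,0,0],0,0.01],
    [[0.005,0,0],0,0.01],
  ],
)

```text
time_s: 4.22
ee_pos: [0.4205, 0.0514, 0.0537]
eef_rot: [3.141, 0.0, 1.715]
force: [-0.5, -1.3, 0.9]
grip_width: 0.0101
grip_force: 0.8
```

jog_arm(
  rows=[
    [[0.004,0,0],0,0.01],
    [[0.003,0,0],0,0.01],
    [[0.002,0,0],0,0.01],
    [[0.0,0,0],0,0.01],
  ],
)

```text
time_s: 4.55
ee_pos: [0.4196, 0.0585, 0.0527]
eef_rot: [3.141, -0.0, 1.713]
force: [0.1, -0.6, 0.0]
grip_width: 0.0098
grip_force: 0.0
```

jog_arm(
  rows=[
    [[0.003,0,0],0,0.01],
    [[0.002,0,0],0,0.01],
    [[0.002,0,0],0,0.01],
    [[0.0,0,0],0,0.01],
  ],
)

```text
time_s: 4.88
ee_pos: [0.4188, 0.0639, 0.0525]
eef_rot: [-3.142, 0.003, 1.713]
force: [1.4, -17.4, 0.3]
grip_width: 0.01
grip_force: 8.6
```

jog_arm(
  rows=[
    [[0.002,0,0],0,0.01],
    [[0.002,0,0],0,0.01],
    [[0.002,0,0],0,0.01],
    [[0.0,0,0],0,0.01],
  ],
)

```text
time_s: 5.22
ee_pos: [0.4188, 0.0649, 0.0525]
eef_rot: [-3.141, 0.012, 1.715]
force: [7.6, -71.7, -1.0]
grip_width: 0.0102
grip_force: 36.0
```

jog_arm(
  rows=[
    [[-0.008,0,0],0,0.01],
    [[-0.006,0,-0.003],0,0.01],
    [[-0.002,0,-0.024],0,0.05],
    [[0,0,-0.024],0,0.094],
  ],
)

```text
time_s: 5.55
ee_pos: [0.4193, 0.055, 0.1035]
eef_rot: [-3.139, -0.001, 1.712]
force: [0.7, 0.6, 0.3]
grip_width: 0.0198
grip_force: 0.0
```

Run:
```python
from plan import *
o=get_obs(); print(tobox(o["ee_pos"]),o["force"])
c=camera("top"); P=cloud(c)
def rect(ctr,zlo,zhi,R):
    m=(np.hypot(P[...,0]-ctr[0],P[...,1]-ctr[1])<R)&(P[...,2]>zlo)&(P[...,2]<zhi)
    k,lab,st,_=cv2.connectedComponentsWithStats(m.astype(np.uint8)); i=1+np.argmax(st[1:,4]); Q=P[lab==i]
    return cv2.minAreaRect((Q[:,:2]*1000).astype(np.float32))
print("pile",rect((.465,.251),.02,.034,.1)); 
q=P.reshape(-1,3); X=(q[:,:2]-B0)@U*1000; Y=(q[:,:2]-B0)@V*1000
print([(x,round(float(np.nanmedian(q[m,2])*1000)) if (m:=(abs(Y)<20)&(X>=x)&(X<x+4)).any() else None) for x in range(-80,220,4)])
plan([(.4682,.2585,.075,64.5,.094),(.4682,.2585,.003,64.5,.094,.024)])
```

```text
(np.float64(165.02624191645774), np.float64(0.2837899296791005)) [0.72424638 0.60497387 0.26810116]
pile ((465.84014892578125, 251.05770874023438), (122.78153228759766, 56.1878547668457), 64.57923889160156)
[(-80, 1022), (-76, 1035), (-72, 1040), (-68, 1050), (-64, 1056), (-60, 1069), (-56, 1094), (-52, 8), (-48, 7), (-44, 8), (-40, 7), (-36, 7), (-32, 8), (-28, 7), (-24, 8), (-20, 8), (-16, 8), (-12, 8), (-8, 8), (-4, 7), (0, 8), (4, 7), (8, 6), (12, 8), (16, 7), (20, 7), (24, 7), (28, 8), (32, 7), (36, 7), (40, 7), (44, 7), (48, 46), (52, 48), (56, 48), (60, 48), (64, 49), (68, 47), (72, 48), (76, 48), (80, 49), (84, 48), (88, 47), (92, 48), (96, 48), (100, 54), (104, 398), (108, 409), (112, 413), (116, 412), (120, 414), (124, 407), (128, 410), (132, 410), (136, 410), (140, 410), (144, 410), (148, 409), (152, 410), (156, 410), (160, 410), (164, 410), (168, 410), (172, 410), (176, 410), (180, 409), (184, 410), (188, 409), (192, 410), (196, 410), (200, 408), (204, 416), (208, 423), (212, 425), (216, 426)]
[[[0.0278,0.0107,0.0047],4.8,0.094],[[0.0286,0.0083,0.0047],4.8,0.094],[[0.0292,0.0059,0.0047],4.8,0.094],[[0.0296,0.0035,0.0048],4.8,0.094],[[0.0297,0.001,0.0047],4.8,0.094],[[0.0297,-0.0016,0.0048],4.8,0.094],[[0.0295,-0.004,0.0047],4.8,0.094],[[-0.0,-0.0,0.018],0.0,0.094],[[-0.0,-0.0,0.018],0.0,0.094],[[-0.0,-0.0,0.018],0.0,0.094],[[-0.0,-0.0,0.018],0.0,0.094]]
11 end [0.46821558 0.25850965 0.00303704] 64.5052545891918 box (np.float64(359.5691441021839), np.float64(-76.84595314587828))
```

The lid edge now sits at box x ≈ 48 mm, matching fully open (48.5). On to the pile.

jog_arm(
  rows=[
    [[0.028,0.011,0.002],4.8,0.094],
    [[0.029,0.008,0.003],4.8,0.094],
    [[0.029,0.006,0.005],4.8,0.094],
    [[0.03,0.004,0.006],4.8,0.094],
    [[0.03,0.001,0.006],4.8,0.094],
    [[0.03,-0.002,0.006],4.8,0.094],
    [[0.029,-0.004,0.005],4.8,0.094],
    [[0,0,0],0,0.094],
    [[0,0,0],0,0.094],
  ],
)

```text
time_s: 6.35
ee_pos: [0.4662, 0.2605, 0.0698]
eef_rot: [-3.141, 0.001, 1.129]
force: [0.2, -0.2, -0.3]
grip_width: 0.0838
grip_force: 0.0
```

Run:
```python
from plan import *
o=get_obs(); print(o["ee_pos"],np.degrees(o["eef_rot"]),o["grip_width"])
plan([(.4682,.2585,.003,64.5,.094,.02)])
```

```text
[0.46622473 0.26050316 0.06975674] [-1.79947414e+02  4.29808418e-02  6.46765621e+01] 0.08382138227243086
[[[-0.0002,0.0007,0.0167],0.0,0.094],[[-0.0003,0.0006,0.0167],0.1,0.094],[[-0.0002,0.0007,0.0167],0.0,0.094],[[-0.0003,0.0006,0.0167],0.1,0.094]]
4 end [0.4681454  0.25848548 0.00295674] 64.47656206508148 box (np.float64(359.55510540626824), np.float64(-76.77307672534299))
```

jog_arm(
  rows=[
    [[0,0,0],0,0.094],
    [[0,0.001,0.017],0,0.094],
    [[-0.001,0.001,0.017],0.1,0.094],
    [[0,0.001,0.017],0.1,0.094],
    [[0,0,0.015],0,0.094],
    [[0,0,0],0,0.094],
    [[0,0,0],0,0.06],
    [[0,0,0],0,0.05],
    [[0,0,0],0,0.05],
    [[0,0,0],0,0.05],
    [[0,0,0],0,0.05],
    [[0,0,0],0,0.05],
  ],
  squeeze=30,
)

```text
time_s: 7.35
ee_pos: [0.4691, 0.2574, 0.0048]
eef_rot: [3.141, -0.0, 1.123]
force: [-2.3, 0.5, 1.2]
grip_width: 0.0576
grip_force: 1.2
```

jog_arm(
  rows=[
    [[0,0,0],0,0.05],
    [[0,0,0],0,0.05],
    [[0,0,0],0,0.05],
  ],
)

```text
time_s: 7.6
ee_pos: [0.469, 0.2574, 0.0048]
eef_rot: [3.142, -0.0, 1.123]
force: [-3.1, -0.3, 5.4]
grip_width: 0.0556
grip_force: 30.0
```

jog_arm(
  rows=[
    [[0,0,-0.005],0,0.05],
    [[0,0,-0.015],0,0.05],
    [[0,0,-0.022],0,0.05],
    [[0,0,-0.022],0,0.05],
    [[0,0,-0.022],0,0.05],
    [[0,0,0],0,0.05],
  ],
)

```text
time_s: 8.1
ee_pos: [0.4705, 0.258, 0.0942]
eef_rot: [3.138, -0.004, 1.123]
force: [0.6, -0.3, -4.0]
grip_width: 0.0556
grip_force: 30.0
```

Run:
```python
from plan import *
o=get_obs(); print(o["ee_pos"],o["grip_width"],o["grip_force"],o["force"],o["moment"])
c=camera("side"); im=c["image"]
cv2.imwrite("pics/lift.png",cv2.resize(im[170:310,110:260],(640,597),interpolation=cv2.INTER_CUBIC)[...,::-1])
b=box(15)
plan([(b[0],b[1],.09,98.1,.05,.025)])
```

```text
[0.47053366 0.25800007 0.09423156] 0.05555040203260495 29.99024771153927 [ 0.59708826 -0.25751507 -4.02747598] [ 0.02743444  0.0134798  -0.01944562]
[[[-0.0219,0.0084,0.0001],-2.3,0.05],[[-0.0223,0.0075,0.0001],-2.2,0.05],[[-0.0225,0.0066,0.0001],-2.3,0.05],[[-0.0228,0.0057,0.0001],-2.2,0.05],[[-0.023,0.0049,0.0001],-2.3,0.05],[[-0.0231,0.0039,0.0001],-2.2,0.05],[[-0.0233,0.003,0.0001],-2.3,0.05],[[-0.0234,0.0021,0.0001],-2.2,0.05],[[-0.0235,0.0012,0.0002],-2.3,0.05],[[-0.0235,0.0003,0.0001],-2.2,0.05],[[-0.0235,-0.0006,0.0002],-2.3,0.05],[[-0.0234,-0.0016,0.0001],-2.2,0.05]]
[[[-0.0233,-0.0025,0.0002],-2.3,0.05],[[-0.0232,-0.0034,0.0001],-2.2,0.05],[[-0.0231,-0.0043,0.0002],-2.3,0.05]]
15 end [ 0.44067185 -0.09342473  0.08995488] 98.13724686625174 box (np.float64(15.02672344841808), np.float64(0.010975961232758125))
```

View pics/lift.png

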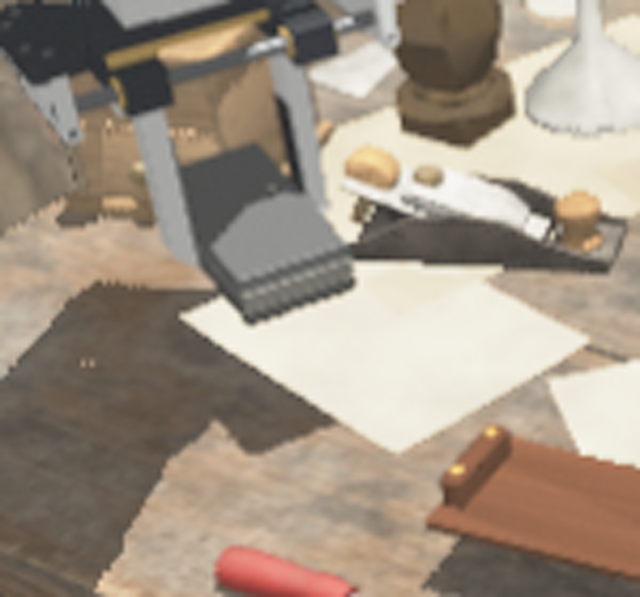

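All three stones are held as a neat pile (crop (280,230)–(300,300)), and the 4 N load matches three stones. Carry it over.

jog_arm(
  rows=[
    [[-0.011,0.004,0],-1.1,0.05],
    [[-0.022,0.008,0],-2.3,0.05],
    [[-0.022,0.008,0],-2.3,0.05],
    [[-0.023,0.007,0],-2.3,0.05],
    [[-0.023,0.006,0],-2.3,0.05],
    [[-0.023,0.005,0],-2.3,0.05],
    [[-0.023,0.004,0],-2.3,0.05],
    [[-0.023,0.003,0],-2.3,0.05],
    [[-0.023,0.002,0],-2.3,0.05],
    [[-0.024,0.001,0],-2.3,0.05],
    [[-0.024,0,0],-2.3,0.05],
    [[-0.024,-0.001,0],-2.3,0.05],
  ],
)

```text
time_s: 9.15
ee_pos: [0.4512, -0.0147, 0.0888]
eef_rot: [-3.139, -0.0, 1.586]
force: [0.9, -0.3, -3.8]
grip_width: 0.0562
grip_force: 30.0
```

jog_arm(
  rows=[
    [[-0.023,-0.002,0],-2.3,0.05],
    [[-0.023,-0.003,0],-2.3,0.05],
    [[-0.02,-0.004,0],-2.3,0.05],
    [[-0.012,-0.002,0],0,0.05],
    [[0,0,0],0,0.05],
    [[0,0,0],0,0.05],
  ],
)

```text
time_s: 9.65
ee_pos: [0.4456, -0.0923, 0.0892]
eef_rot: [-3.14, -0.001, 1.703]
force: [-0.1, 0.2, -3.7]
grip_width: 0.0557
grip_force: 30.0
```

Run:
```python
from plan import *
o=get_obs(); print(o["ee_pos"],np.degrees(o["eef_rot"]),tobox(o["ee_pos"]),o["grip_force"],o["force"])
c=camera("side"); im=c["image"]; P=cloud(c)
cv2.imwrite("pics/over.png",cv2.resize(im[190:370,220:400],(600,600),interpolation=cv2.INTER_CUBIC)[...,::-1])
c=camera("top"); im=c["image"]; P=cloud(c)
cv2.imwrite("pics/overtop.png",cv2.resize(im[270:360,260:410],(800,480),interpolation=cv2.INTER_CUBIC)[...,::-1])
q=P.reshape(-1,3); X=(q[:,:2]-B0)@U*1000; Y=(q[:,:2]-B0)@V*1000; Z=q[:,2]*1000
m=(Z>95)&(Z<130)&(abs(X-8)<70)&(abs(Y)<33)
print("stone pts",m.sum(),cv2.minAreaRect(np.stack([X[m],Y[m]],1).astype(np.float32)) if m.sum()>5 else "")
```

```text
[ 0.44562714 -0.09231757  0.08917117] [-1.79888799e+02 -5.43602601e-02  9.75519615e+01] (np.float64(15.424638611078947), np.float64(-5.050880691352964)) 29.990613162517548 [-0.13004838  0.21686284 -3.74603031]
stone pts 25 ((16.97597885131836, -22.09380340576172), (129.67559814453125, 43.10344314575195), 25.702381134033203)
```

View pics/over.png

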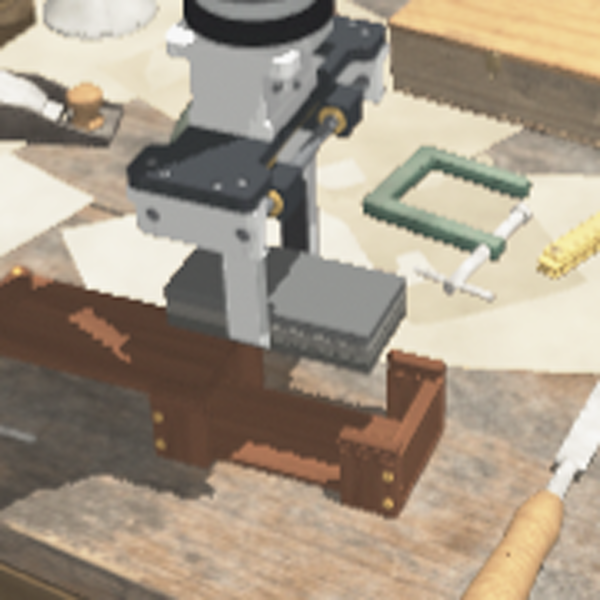

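Pile level and held above the open box; the lid is at the left and the -x end wall at (420,450). Align it, then measure it against the rails.

jog_arm(
  rows=[
    [[-0.004,-0.001,0.002],-0.5,0.05],
    [[-0.007,-0.001,0.006],0,0.05],
    [[-0.007,-0.001,0.006],0,0.05],
    [[-0.006,-0.001,0.006],0,0.05],
    [[-0.002,-0.001,0.004],0,0.05],
    [[0,0,0.002],0,0.05],
    [[0,0,0],0,0.05],
  ],
)

```text
time_s: 10.33
ee_pos: [0.4447, -0.1188, 0.0638]
eef_rot: [-3.141, -0.001, 1.712]
force: [-0.0, -0.5, -4.6]
grip_width: 0.0554
grip_force: 30.0
```

```bash
cat > meas.py <<'E'
from plan import *
def meas(names=("top","side"),pic=None):
    o=get_obs(); print("tcp",np.round(o["ee_pos"],4),"yaw",round(np.degrees(o["eef_rot"][2]),2),"box",np.round(tobox(o["ee_pos"]),1),"F",np.round(o["force"],1),"M",np.round(o["moment"],2),o["grip_width"],o["time_s"])
    for n in names:
        c=camera(n); P=cloud(c); im=c["image"].astype(int)
        grey=(abs(im[...,0]-im[...,2])<22)&(im.sum(-1)<480)
        X=(P[...,:2]-B0)@U*1000; Y=(P[...,:2]-B0)@V*1000; Z=P[...,2]*1000
        m=grey&(Z>o["ee_pos"][2]*1000-45)&(Z<o["ee_pos"][2]*1000+62)&(Z>20)&(abs(X)<100)&(abs(Y)<36)
        tcx=tobox(o["ee_pos"])[0]
        for nm,mm in(("-x half",m&(X<tcx-14)),("+x half",m&(X>tcx+14))):
            if mm.sum()<8: print(n,nm,"few"); continue
            x,y,z=X[mm],Y[mm],Z[mm]
            top=z>np.polyval(np.polyfit(x,z,1),x)-5
            f=np.polyfit(x[top],z[top],1) if top.sum()>5 else [0,0]
            print(n,nm,"n",mm.sum(),"X",np.round(np.percentile(x,[1,99]),1),"Y",np.round(np.percentile(y,[2,98]),1),"Z",np.round(np.percentile(z,[2,98])),"slope deg",round(np.degrees(np.arctan(f[0])),1))
        r=(~grey)&(Z>48)&(Z<56)&(X<-42)&(X>-72)&(abs(Y)<48)
        for s in(1,-1):
            k=r&(Y*s>25)
            if k.sum()>5: print(n,"rail",np.round(np.percentile(Y[k],[3,97]),1),"X",np.round(np.percentile(X[k],[3,97]),1),k.sum())
    if pic:
        cv2.imwrite(pic,cv2.resize(c["image"][210:360,220:400],(720,600),interpolation=cv2.INTER_CUBIC)[...,::-1])
E
python3 - <<'E'
from meas import *
meas()
E
```

```text
tcp [ 0.4447 -0.1188  0.0638] yaw 98.11 box [-10.6  -0.4] F [-0.  -0.5 -4.6] M [-0.06  0.07  0.01] 0.05538415249442736 10.3333
top -x half few
top +x half n 41 X [21.3 40.8] Y [-15.1  27.9] Z [82. 92.] slope deg 1.8
top rail [-39.8 -32.7] X [-71.2 -57.1] 19
side -x half n 969 X [-76.6 -25.1] Y [-25.2  29.8] Z [61. 88.] slope deg 3.1
side +x half n 406 X [ 5.8 61.7] Y [-6.  30.3] Z [59. 87.] slope deg 0.9
side rail [30.3 40.7] X [-69.  -42.5] 59
```

Run:
```python
from plan import *
c=camera("side"); P=cloud(c); im=c["image"]
T=np.linalg.inv(c["world_from_camera"]); K=c["K"]
def proj(x,y,z):
    b=box(x,y); p=T@np.array([b[0],b[1],z/1000,1]); a,d=p[0]/-p[2],p[1]/p[2]  # right, down
    s=1+c["k1"]*(a*a+d*d); return a*s*K[0,0]+K[0,2], d*s*K[1,1]+K[1,2]
S=4; x0,y0,x1,y1=225,240,385,360
big=cv2.resize(im[y0:y1,x0:x1],None,fx=5,fy=5,interpolation=cv2.INTER_CUBIC)[...,::-1].copy()
def line(pts,col):
    q=np.array([proj(*p) for p in pts]); q=((q+.5-[x0,y0])*5).astype(int)
    cv2.polylines(big,[q],False,col,1)
for s in(1,-1):
    line([(-73.5,s*30.5,51),(-40,s*30.5,51),(-40,s*39.5,51),(-73.5,s*39.5,51),(-73.5,s*30.5,51)],(0,255,0))
line([(-73.5,-30,41),(-73.5,30,41),(-63.5,30,41),(-63.5,-30,41)],(255,255,0))
xc=-10.6-7.3; zt=63.8-4.8+27
line([(xc-60,-28,zt),(xc+60,-28,zt),(xc+60,28,zt),(xc-60,28,zt),(xc-60,-28,zt)],(0,0,255))
line([(xc-60,-28,zt-27),(xc-60,28,zt-27),(xc+60,28,zt-27)],(0,0,255))
cv2.imwrite("pics/ov.png",big)
```

```text
(no output)
```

View pics/ov.png

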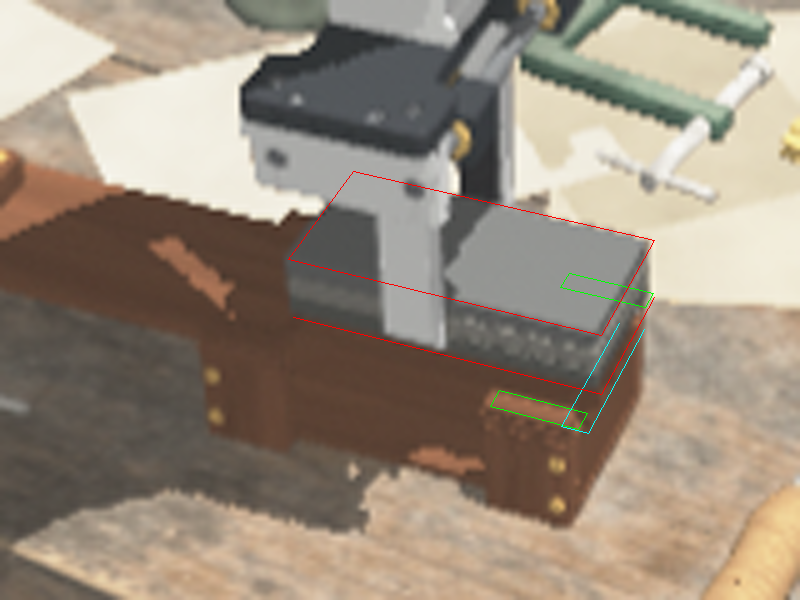

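Run:
```python
from plan import *
from scipy.spatial import cKDTree
for n in("top","side"):
    c=camera(n); P=cloud(c); im=c["image"].astype(int); brown=(im[...,0]-im[...,2])>15
    X=(P[...,:2]-B0)@U*1000; Y=(P[...,:2]-B0)@V*1000; Z=P[...,2]*1000
    for s in(1,-1):
        for sx in(1,-1):
            k=brown&(Z>47.5)&(Z<58)&(abs(Y*s-35)<9)&(abs(X*sx-57)<26)
            if k.sum()>8: print(n,"Y",s,"X",sx,k.sum(),"X",np.round(np.percentile(X[k],[2,50,98]),1),"Y",np.round(np.percentile(Y[k],[2,50,98]),1),"Z",round(np.median(Z[k]),1))
    k=brown&(Z>10)&(Z<38)&(X<-60)&(X>-95)&(abs(Y)<35)
    if k.sum()>8: print(n,"-x outer face",k.sum(),np.round(np.percentile(X[k],[10,50,90]),1))
    k=brown&(Z>58)&(Z<70)&(abs(X-187)<20)&(abs(Y)<30)
    if k.sum()>8: print(n,"batten",cv2.minAreaRect(np.stack([X[k],Y[k]],1).astype(np.float32)))
    k=brown&(Z>5)&(Z<45)&(X>-60)&(X<60)&(abs(Y-39.5)<8)
    if k.sum()>8: print(n,"near side face Y",k.sum(),np.round(np.percentile(Y[k],[10,50,90]),1), "slope",np.degrees(np.polyfit(X[k],Y[k],1)[0]))
```

```text
top Y 1 X 1 16 X [70.9 75.3 81.3] Y [26.6 29.9 34.5] Z 49.9
top Y -1 X 1 82 X [43.6 60.6 81. ] Y [-39.7 -33.9 -26.9] Z 51.4
top Y -1 X -1 23 X [-71.1 -64.7 -56.6] Y [-39.8 -36.8 -32.7] Z 52.1
top batten ((187.70849609375, -1.0452289581298828), (12.314237594604492, 44.905845642089844), 1.0624827146530151)
side Y 1 X 1 73 X [43.3 60.1 76.9] Y [26.5 35.3 40.8] Z 50.0
side Y 1 X -1 76 X [-69.2 -53.7 -37.9] Y [29.4 35.6 40.9] Z 49.7
side Y -1 X 1 19 X [65.5 71.5 75.3] Y [-39.  -33.  -29.8] Z 50.1
side -x outer face 146 [-70.5 -69.9 -69.4]
side batten ((188.8995361328125, 0.29694366455078125), (14.240169525146484, 46.52100372314453), 1.2452967166900635)
side near side face Y 360 [36.7 38.8 40.4] slope -0.3511298307920908
```

The overlay shows the pile where the TCP predicts it (end at about (603,390)), and the box about 2 mm further +x than my estimate. Lower so the -x end rests on the end wall and pivots in the grip.

jog_arm(
  rows=[
    [[0,0,0.006],0,0.05],
    [[0,0,0.006],0,0.05],
    [[0,0,0.004],0,0.05],
    [[0,0,0.003],0,0.05],
    [[0,0,0.003],0,0.05],
    [[0,0,0.002],0,0.05],
    [[0,0,0],0,0.05],
  ],
)

```text
time_s: 11.17
ee_pos: [0.4451, -0.1186, 0.0402]
eef_rot: [-3.142, -0.0, 1.713]
force: [0.5, 1.2, -1.7]
grip_width: 0.0561
grip_force: 30.0
```

```bash
sed -i 's/^def tobox/B0=B0+U*.002\ndef tobox/' plan.py
python3 - <<'E'
from meas import *
meas(("side",))
E
```

```text
tcp [ 0.4451 -0.1186  0.0402] yaw 98.14 box [-12.6  -0.8] F [ 0.5  1.2 -1.7] M [ 0.11  0.09 -0.03] 0.056071068035713746 11.1667
side -x half n 864 X [-78.4 -27.3] Y [-25.6  29.3] Z [45. 69.] slope deg -2.6
side +x half n 396 X [ 3.9 51.5] Y [-11.2  30.1] Z [33. 60.] slope deg -4.0
side rail [27.1 40. ] X [-70.4 -44.5] 67
```

It pivots in the grip with a light force. Continue.

jog_arm(
  rows=[
    [[0,0,0.002],0,0.05],
    [[0,0,0.002],0,0.05],
    [[0,0,0.002],0,0.05],
    [[0,0,0.002],0,0.05],
    [[0,0,0.002],0,0.05],
    [[0,0,0.001],0,0.05],
    [[0,0,0],0,0.05],
  ],
)

```text
time_s: 11.8
ee_pos: [0.4452, -0.1189, 0.0293]
eef_rot: [3.141, 0.0, 1.713]
force: [0.7, 0.0, -0.1]
grip_width: 0.0555
grip_force: 30.0
```

Run:
```python
from meas import *
meas(("side",),"pics/tilt.png")
```

```text
tcp [ 0.4452 -0.1189  0.0293] yaw 98.14 box [-12.8  -0.8] F [ 0.7  0.  -0.1] M [-0.22 -0.07  0.02] 0.055529034022921316 11.8
side -x half n 784 X [-77.  -27.5] Y [-26.2  29.3] Z [43. 72.] slope deg -13.5
side +x half n 333 X [ 3.3 81.1] Y [-16.4  29.8] Z [21. 45.] slope deg -1.8
side rail [28.  40.9] X [-71.2 -43. ] 78
```

View pics/tilt.png

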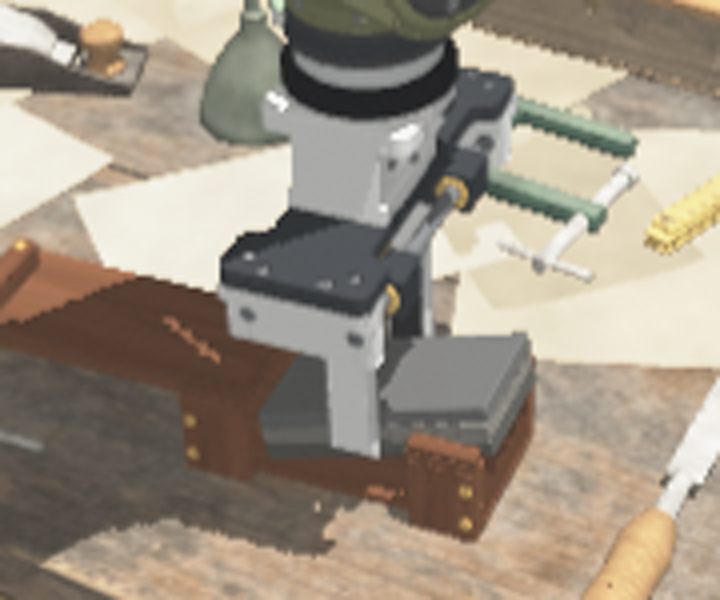

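Tilted about 16–17°, +x end low inside and -x end resting on the wall top at (490,440), stones neat. Slide it under the lid.

jog_arm(
  rows=[
    [[0.002,0,0],0,0.05],
    [[0.003,0,0.001],0,0.05],
    [[0.003,0,0.001],0,0.05],
    [[0.002,0,0.001],0,0.05],
    [[0,0,0],0,0.05],
  ],
)

```text
time_s: 12.27
ee_pos: [0.4439, -0.1087, 0.0268]
eef_rot: [3.141, 0.001, 1.713]
force: [-0.2, -1.1, 3.2]
grip_width: 0.0559
grip_force: 30.0
```

jog_arm(
  rows=[
    [[0.002,0,0],0,0.05],
    [[0.003,0,0],0,0.05],
    [[0.002,0,0],0,0.05],
    [[0,0,0],0,0.05],
  ],
)

```text
time_s: 12.6
ee_pos: [0.4426, -0.1014, 0.0265]
eef_rot: [3.141, -0.0, 1.713]
force: [1.1, 0.3, -0.1]
grip_width: 0.0565
grip_force: 30.0
```

Run:
```python
from meas import *
meas(("top","side"),"pics/under.png")
```

```text
tcp [ 0.4426 -0.1014  0.0265] yaw 98.15 box [ 4.8 -0.8] F [ 1.1  0.3 -0.1] M [ 0.19 -0.12  0.  ] 0.05645119358974408 12.6
top -x half few
top +x half few
top rail [-39.8 -31.1] X [-71.  -42.6] 50
side -x half n 809 X [-59.8  -9.8] Y [-26.   29.5] Z [34. 68.] slope deg -13.3
side +x half n 228 X [21.1 92.8] Y [-14.6  30.1] Z [21. 44.] slope deg 2.3
side rail [28.4 40.3] X [-70.4 -43. ] 71
side rail [-39.4 -29. ] X [-70.8 -55.4] 34
```

View pics/under.png

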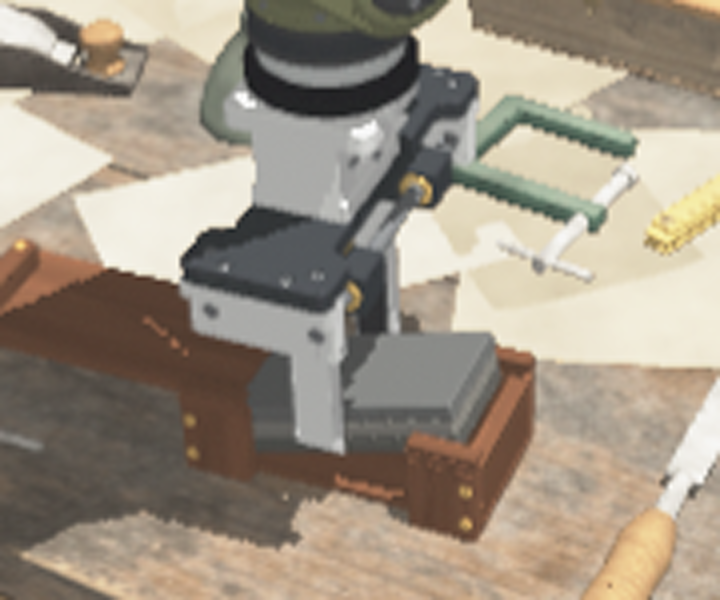

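Pile's +x end is under the lid and the -x end (495,340)–(460,440) is inside the end wall. Lower it.

jog_arm(
  rows=[
    [[0.001,0,0.001],0,0.05],
    [[0,0,0.002],0,0.05],
    [[0,0,0.002],0,0.05],
    [[0,0,0],0,0.05],
  ],
)

```text
time_s: 13.03
ee_pos: [0.4423, -0.1009, 0.021]
eef_rot: [-3.141, -0.0, 1.713]
force: [1.2, -1.1, -1.5]
grip_width: 0.0559
grip_force: 30.0
```

jog_arm(
  rows=[
    [[0,0,0.002],0,0.05],
    [[0,0,0.002],0,0.05],
    [[0,0,0],0,0.05],
  ],
)

```text
time_s: 13.28
ee_pos: [0.4424, -0.1009, 0.0171]
eef_rot: [-3.141, -0.0, 1.713]
force: [1.4, -1.6, -0.5]
grip_width: 0.0558
grip_force: 30.0
```

Run:
```python
from meas import *
meas(("side",))
```

```text
tcp [ 0.4424 -0.1009  0.0171] yaw 98.13 box [ 5.4 -0.6] F [ 1.4 -1.6 -0.5] M [-0.15 -0.13 -0.11] 0.05575458553564254 13.2833
side -x half n 664 X [-59.1  -9.1] Y [-26.8  29.3] Z [23. 48.] slope deg -7.2
side +x half n 201 X [22.4 91.7] Y [-5.4 29.6] Z [21. 47.] slope deg 9.4
side rail [30.7 41.1] X [-70.5 -43.7] 65
side rail [-39.7 -29.3] X [-70.6 -43.7] 57
```

jog_arm(
  rows=[
    [[0,0,0.002],0,0.05],
    [[0,0,0.002],0,0.05],
    [[0,0,0.001],0,0.05],
    [[0,0,0],0,0.05],
  ],
)

```text
time_s: 13.67
ee_pos: [0.4424, -0.1009, 0.0122]
eef_rot: [-3.141, -0.0, 1.713]
force: [1.8, -0.6, -2.1]
grip_width: 0.0556
grip_force: 30.0
```

jog_arm(
  rows=[
    [[0,0,0.001],0,0.05],
    [[0,0,0.001],0,0.05],
    [[0,0,0],0,0.05],
  ],
)

```text
time_s: 13.92
ee_pos: [0.4425, -0.101, 0.0106]
eef_rot: [-3.141, 0.0, 1.713]
force: [-1.2, -1.5, 4.3]
grip_width: 0.056
grip_force: 30.0
```

Run:
```python
from meas import *
meas(("side",))
```

```text
tcp [ 0.4425 -0.101   0.0106] yaw 98.14 box [ 5.3 -0.7] F [-1.2 -1.5  4.3] M [-0.27  0.44  0.01] 0.05603354405952763 13.9167
side -x half n 514 X [-57.9  -9.1] Y [-26.9  29. ] Z [22. 35.] slope deg -1.1
side +x half n 174 X [22.2 92.9] Y [-2.7 29.6] Z [21. 46.] slope deg 12.4
side rail [30.6 39.5] X [-71.1 -43.2] 66
side rail [-39.1 -29.3] X [-70.5 -43.7] 56
```

jog_arm(
  rows=[
    [[0,0,0.001],0,0.05],
    [[0,0,0.001],0,0.05],
    [[0,0,0],0,0.05],
  ],
)

```text
time_s: 14.22
ee_pos: [0.4425, -0.1011, 0.0099]
eef_rot: [-3.141, 0.0, 1.713]
force: [-11.7, 0.2, 30.1]
grip_width: 0.0562
grip_force: 30.0
```

Run:
```python
from meas import *
meas(("side",),"pics/flat.png")
c=camera("side");P=cloud(c);im=c["image"].astype(int);grey=(abs(im[...,0]-im[...,2])<22)
X=(P[...,:2]-B0)@U*1000; Y=(P[...,:2]-B0)@V*1000; Z=P[...,2]*1000
m=grey&(abs(Y)<24)&(X<-6)&(X>-58)&(Z>24)&(Z<45)
print(m.sum(),np.polyfit(X[m],Z[m],1),[(x,round(np.median(Z[m&(X>x)&(X<x+8)]),1)) for x in range(-58,-10,8)])
```

```text
tcp [ 0.4425 -0.1011  0.0099] yaw 98.16 box [ 5.2 -0.8] F [-11.7   0.2  30.1] M [-0.07  2.68  0.02] 0.05620985558109337 14.2167
side -x half n 502 X [-57.9  -9.4] Y [-26.9  28.6] Z [21. 35.] slope deg -0.5
side +x half n 170 X [21.6 85.3] Y [ 2.2 30. ] Z [21. 47.] slope deg 12.6
side rail [30.4 40.9] X [-70.9 -44.2] 72
side rail [-38.4 -30. ] X [-70.4 -43.1] 52
410 [1.40362173e-03 3.21896476e+01] [(-58, np.float64(32.3)), (-50, np.float64(31.8)), (-42, np.float64(32.3)), (-34, np.float64(31.8)), (-26, np.float64(32.3)), (-18, np.float64(32.3))]
```

View pics/flat.png

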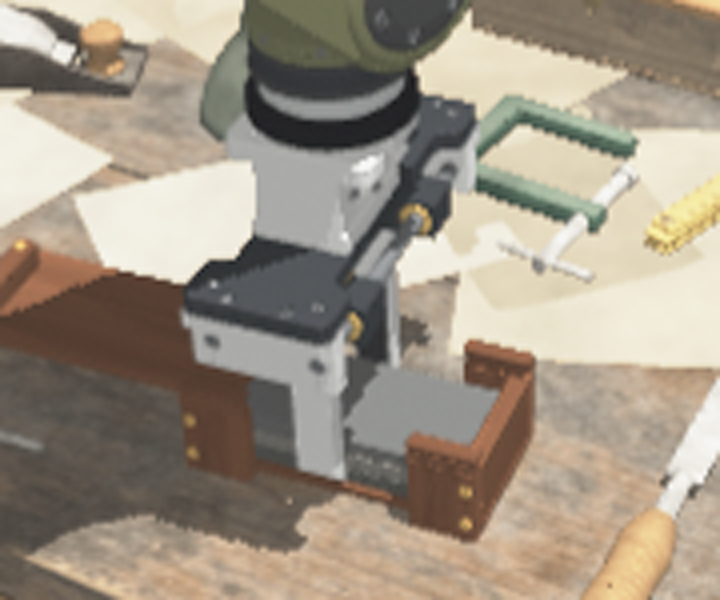

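The pile lies flat: its top is at 32 mm over its whole length (expected 33). Release and retreat, closing the fingers on the way over the batten.

jog_arm(
  rows=[
    [[0,0,-0.001],0,0.05],
    [[0,0,0],0,0.06],
    [[0,0,0],0,0.075],
    [[0,0,0],0,0.085],
    [[0,0,0],0,0.085],
    [[0,0,0],0,0.085],
    [[0,0,-0.004],0,0.085],
    [[0,0,-0.02],0,0.085],
    [[0,0,-0.02],0,0.085],
    [[0,0,-0.02],0,0.085],
    [[0,0,-0.02],0,0.05],
    [[0,0,0],0,0.01],
  ],
)

```text
time_s: 15.32
ee_pos: [0.4441, -0.1014, 0.097]
eef_rot: [3.137, 0.002, 1.713]
force: [-0.8, -0.2, 0.7]
grip_width: 0.0749
grip_force: 0.0
```

Run:
```python
from meas import *
meas(("side",))
b=box(217)
plan([(b[0],b[1],.092,98.1,.01),(b[0],b[1],.053,98.1,.01,.02)])
```

```text
tcp [ 0.4441 -0.1014  0.097 ] yaw 98.14 box [ 4.7 -2.2] F [-0.8 -0.2  0.7] M [-0.03  0.11  0.05] 0.07490829379478237 15.3167
side -x half few
side +x half few
side rail [30.3 41.8] X [-71.  -43.5] 66
side rail [-39.5 -29.9] X [-70.9 -42.8] 56
[[[0.0303,-0.0002,0.0004],0.0,0.01],[[0.0303,-0.0002,0.0004],0.0,0.01],[[0.0303,-0.0002,0.0004],0.0,0.01],[[0.0303,-0.0002,0.0004],0.0,0.01],[[0.0303,-0.0002,0.0005],0.0,0.01],[[0.0302,-0.0002,0.0004],0.0,0.01],[[0.0303,-0.0002,0.0005],0.0,0.01],[[-0.0,0.0,0.0195],0.0,0.01],[[-0.0,0.0,0.0195],0.0,0.01]]
9 end [0.41192567 0.10852813 0.05299141] 98.13902600275688 box (np.float64(217.0152126349273), np.float64(0.014963481563703931))
```

jog_arm(
  rows=[
    [[0.015,0,0],0,0.01],
    [[0.03,0,0],0,0.01],
    [[0.03,0,0],0,0.01],
    [[0.03,0,0],0,0.01],
    [[0.03,0,0],0,0.01],
    [[0.03,0,0],0,0.01],
    [[0.03,0,0],0,0.01],
    [[0.017,0,0],0,0.01],
    [[0,0,0],0,0.01],
    [[0,0,0.015],0,0.01],
    [[0,-0.001,0.02],0,0.01],
    [[0,0,0.008],0,0.01],
  ],
)

```text
time_s: 16.37
ee_pos: [0.4102, 0.108, 0.048]
eef_rot: [-3.138, 0.0, 1.713]
force: [-0.7, 0.1, -0.0]
grip_width: 0.01
grip_force: 0.0
```

Run:
```python
from meas import *
o=get_obs(); print(o["ee_pos"],tobox(o["ee_pos"]),o["force"],o["grip_width"])
c=camera("top");P=cloud(c);im=c["image"].astype(int);grey=(abs(im[...,0]-im[...,2])<25)
X=(P[...,:2]-B0)@U*1000; Y=(P[...,:2]-B0)@V*1000; Z=P[...,2]*1000
m=grey&(abs(Y)<40)&(X<50)&(X>-70)&(Z>20)&(Z<45)
print("pile seen",m.sum(),cv2.minAreaRect(np.stack([X[m],Y[m]],1).astype(np.float32)),np.polyfit(X[m],Z[m],1))
k=(Z>58)&(Z<70)&(abs(X-187)<14)&(abs(Y)<30); print("batten",cv2.minAreaRect(np.stack([X[k],Y[k]],1).astype(np.float32)))
```

```text
[0.41024604 0.10797083 0.04803375] (np.float64(216.70012799823752), np.float64(1.7563649695910546)) [-0.66258764  0.07418512 -0.04393579] 0.010002236952629707
pile seen 1283 ((-7.340549468994141, 0.1461963653564453), (57.47138595581055, 109.32814025878906), 88.2774429321289) [-4.37309062e-04  3.42774130e+01]
batten ((180.57980346679688, -1.5971050262451172), (3.0666017532348633, 42.38601303100586), 2.9292759895324707)
```

jog_arm(
  rows=[
    [[0,0.002,-0.004],0,0.01],
    [[-0.006,0,-0.001],0,0.01],
    [[-0.006,0,0],0,0.01],
    [[-0.012,0,0],0,0.01],
    [[-0.014,0,0],0,0.01],
    [[-0.014,0,0],0,0.01],
    [[-0.014,0,0],0,0.01],
    [[-0.014,0,0],0,0.01],
    [[-0.014,0,0],0,0.01],
    [[-0.014,0,0],0,0.01],
    [[-0.012,0,0],0,0.01],
    [[0,0,0],0,0.01],
  ],
)

```text
time_s: 17.42
ee_pos: [0.4311, -0.0116, 0.0562]
eef_rot: [3.14, 0.001, 1.711]
force: [0.4, 0.6, 0.2]
grip_width: 0.01
grip_force: 0.0
```

jog_arm(
  rows=[
    [[-0.004,0,0],0,0.01],
    [[-0.004,0,0],0,0.01],
    [[-0.002,0,0],0,0.01],
    [[0,0,0],0,0.01],
  ],
)

```text
time_s: 17.75
ee_pos: [0.432, -0.0197, 0.0556]
eef_rot: [3.141, 0.0, 1.713]
force: [0.1, -1.3, 0.3]
grip_width: 0.0099
grip_force: 0.0
```

Run:
```python
from meas import *
o=get_obs(); print(o["ee_pos"],tobox(o["ee_pos"]),o["force"])
```

```text
[ 0.43195981 -0.0196717   0.05557947] (np.float64(87.27150964431395), np.float64(-1.7557891336321618)) [ 0.11245138 -1.2608892   0.32392474]
```

jog_arm(
  rows=[
    [[-0.003,0,0],0,0.01],
    [[-0.002,0,0],0,0.01],
    [[-0.001,0,0],0,0.01],
    [[0,0,0],0,0.01],
  ],
)

```text
time_s: 18.08
ee_pos: [0.4327, -0.0254, 0.0554]
eef_rot: [-3.142, -0.001, 1.713]
force: [-1.0, 2.6, 2.0]
grip_width: 0.0099
grip_force: 1.7
```

jog_arm(
  rows=[
    [[-0.002,0,0],0,0.01],
    [[-0.002,0,0],0,0.01],
    [[0,0,0],0,0.01],
  ],
)

```text
time_s: 18.33
ee_pos: [0.4327, -0.0261, 0.0554]
eef_rot: [-3.141, -0.007, 1.712]
force: [-3.1, 37.9, 9.0]
grip_width: 0.0097
grip_force: 19.0
```

At the shut stop. Back away and check.

jog_arm(
  rows=[
    [[0.006,0,0],0,0.01],
    [[0.01,0,-0.002],0,0.01],
    [[0.006,0,-0.02],0,0.01],
    [[0.02,0,-0.025],0,0.01],
    [[0.03,0,-0.025],0,0.01],
    [[0.035,0,-0.01],0,0.01],
    [[0.035,0,0],0,0.01],
    [[0.02,0,0],0,0.01],
    [[0,0,0],0,0.01],
    [[0,0,0],0,0.01],
  ],
)

```text
time_s: 19.17
ee_pos: [0.4101, 0.1315, 0.1375]
eef_rot: [3.142, 0.0, 1.715]
force: [-0.7, -0.5, 0.5]
grip_width: 0.0102
grip_force: 0.0
```

Run:
```python
from meas import *
for n in("top","side"):
    c=camera(n);P=cloud(c)
    X=(P[...,:2]-B0)@U*1000; Y=(P[...,:2]-B0)@V*1000; Z=P[...,2]*1000
    k=(Z>57)&(Z<70)&(abs(X-70)<30)&(abs(Y)<30); print("batten",cv2.minAreaRect(np.stack([X[k],Y[k]],1).astype(np.float32)))
    print([(x,round(float(np.median(Z[m])))) for x in range(-84,-40,4) if (m:=(abs(Y+10)<12)&(X>=x)&(X<x+4)).any()])
    for l in("oil_can","block_plane","whetstone","chisel","g_clamp"):
        r=search_frame(l,c); print(l,[(round(x["at"][0]*640),round(x["at"][1]*480),round(x["p"],2)) for x in r[:1]])
im=c["image"]; cv2.imwrite("pics/end.png",im[...,::-1])
```

```text
batten ((65.15936279296875, -0.9104938507080078), (11.833587646484375, 44.766387939453125), 0.2420586347579956)
[(-84, 1), (-80, 3), (-76, 48), (-72, 47), (-68, 47), (-64, 48), (-60, 48), (-56, 49), (-52, 48), (-48, 48), (-44, 47)]
oil_can [(417, 302, 0.67)]
block_plane [(193, 228, 0.64)]
whetstone [(351, 317, 0.67)]
chisel [(419, 297, 0.68)]
g_clamp [(342, 221, 0.75)]
batten ((65.89826202392578, 1.0104217529296875), (13.362126350402832, 46.54665756225586), 2.2505617141723633)
[(-84, -1), (-80, 0), (-76, 20), (-72, 26), (-68, 47), (-64, 46), (-60, 45), (-56, 45), (-52, 46), (-48, 46), (-44, 46)]
oil_can [(283, 232, 0.87)]
block_plane [(224, 223, 0.7)]
whetstone [(468, 353, 0.73)]
chisel [(379, 353, 0.69)]
g_clamp [(359, 256, 0.78)]
```

View pics/end.png

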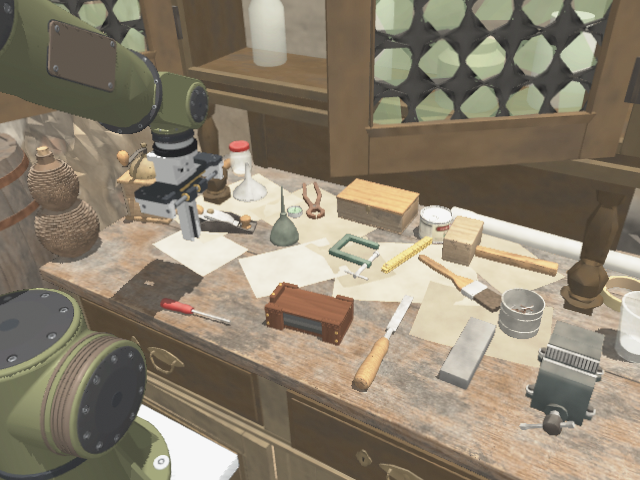

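The box at (310,312) is shut with the stones visible in the finger gap, the batten moved back by about 121 mm, and everything else is in place.

```bash
python3 -c "
from station import *
print(hand_in())"
```

```text
the job is handed in; nothing more can be done
None
```

The three honing stones are in the box as one flat pile in their order, the lid is shut to its stop, nothing else was moved, and the job was handed in at about 19 s of the 58 s allowed.

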